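# Unlock a tool caddy and lift it level out of its dock

### The job

Slide the red transport-lock knob on the green dock all the way to its open end stop while the blue tool caddy is still sitting in the dock. Then lift the caddy by its wooden handle straight up until its underside is about 15 cm above the bench, keeping it level all the way so that its three pieces stay in it, and hold it there steady above the dock for a couple of seconds; the program finishes while you are still holding it in the air. Leave the lock open, and leave the jar, the tin and the hammer where they are.

Things in the scene. Friction and masses are not known exactly. Their poses are not given: they have to be found in the camera images.
- dock: Green steel plate fixed to the bench, x -90 to +145 mm, y -65 to +65 mm of its frame, 10 mm thick, 12 mm curbs round the caddy's place. Origin: bench top below the centre of that place; z up. Lock at the +x end: track along y at x = +115 mm, red stripe by the locked half (-y), white by the open half (+y). Place varies, yaw up to 0.5 rad either way.
- lock (a joint): Transport-lock slide: 0 m locked, 0.060 m open end stop; grows as the knob moves along the dock's +y (red stripe to white). Starts at 0 to 0.010. Friction 2 N plus damping; stays where it is left. While locked its steel tongue lies 2 mm above the caddy's tab and stops the caddy from being lifted.
- lock_top (a point): Centre of the red lock knob's top, 85 mm above the bench; moves with the slide. The knob is an upright block, 18 mm along the slide (dock y) and 22 mm across (dock x), red for 47 mm down to a steel carriage 26 x 28 mm, 20 mm high. Axes as the dock's. The track's end blocks are 30 mm above the bench.
- caddy: Blue steel tool caddy, loose, in the dock: tray 140 (x) by 100 mm (y), walls 30 high, thin middle web, gables at x = -62 and +62 mm carrying a wooden handle bar. Origin: centre of its underside, 10 mm above the bench when docked; axes as the dock's, z up. Lock tab sticks out 20 mm at +x. 0.5 to 0.9 kg loaded, centre of mass within 10 mm of below the handle's middle.
- caddy_handle (a point): Middle of the wooden handle bar: 118 mm long along the caddy's x, 22 mm wide (y), 22 mm high; centre 94 mm above the caddy's underside, 104 mm above the bench when docked. About 45 mm of free space below the bar.
- collar_a: Steel collar, 34 mm across, 14 mm high, lying loose in the caddy's +y compartment. Origin: centre of its underside.
- collar_b: Brass collar of the same size, also in the +y compartment. Origin: centre of its underside.
- punch: Dark square steel punch, 90 x 12 x 12 mm, lying loose in the caddy's -y compartment. Origin: centre of its underside, its length along x.
- jar: Bystander: amber glass jar with steel lid, 64 mm across, 100 mm high, standing on the bench to one side of the dock. Origin: centre of its underside.
- tin: Bystander: red tin can, 70 mm across, 90 mm high, standing on the bench to the other side of the dock. Origin: centre of its underside.
- hammer: Bystander: hammer with wooden handle, 270 mm long, lying on the bench beyond the dock, along y. Origin: its underside.
Mind the look-alikes: they are no part of the job. There is more than one size of the caddy; the one meant has the size given above.

How it is judged:
On the way, in this order (a step that is already met when the one before it is completed fails the run):
1. the lock is slid fully to its open end stop while the caddy still sits in its dock (value of joint lock above 0.056 m and height (world z) of caddy below 0.016 m), for 0.2 s.
2. the caddy is lifted clear, level, above its dock and held steady for 1.5 s (value of joint lock above 0.056 m and height (world z) of caddy between 0.11 and 0.2 m and angle between caddy's own z axis and vertical below 0.12 rad and horizontal distance between caddy and dock below 0.06 m and contact force between caddy and the fingers above 1 N and contact force between caddy and dock below 0.05 N and linear speed of caddy below 0.03 m/s and angular speed of caddy below 0.2 rad/s), for 1.5 s.
At the end, for the whole second after the job is handed in: Fingers hold the caddy, underside 11-20 cm above the bench, within 0.12 rad of level and 6 cm of straight above its dock, below 3 cm/s and 0.2 rad/s, off the dock, its three pieces inside; lock at least 56 of 60 mm open; jar, tin and hammer moved under 3 cm (all of step 2 and x of collar_a in the frame of caddy between -0.07 and 0.07 m and y of collar_a in the frame of caddy between -0.05 and 0.05 m and z of collar_a in the frame of caddy between 0 and 0.04 m and x of collar_b in the frame of caddy between -0.07 and 0.07 m and y of collar_b in the frame of caddy between -0.05 and 0.05 m and z of collar_b in the frame of caddy between 0 and 0.04 m and x of punch in the frame of caddy between -0.07 and 0.07 m and y of punch in the frame of caddy between -0.05 and 0.05 m and z of punch in the frame of caddy between 0 and 0.04 m and distance of each of jar, tin, hammer from where it was at the start of the episode below 0.03 m); the arm keeps its last pose, push and grip.
It fails at once if the caddy is tipped by more than 0.3 rad (angle between caddy's own z axis and vertical above 0.3 rad).
It fails at once if the jar is disturbed (moved 3 cm or more) (distance of jar from where it was at the start of the episode above 0.03 m).
It fails at once if the tin is disturbed (moved 3 cm or more) (distance of tin from where it was at the start of the episode above 0.03 m).
It fails at once if the hammer is disturbed (moved 3 cm or more) (distance of hammer from where it was at the start of the episode above 0.03 m).
It also fails if it takes over 46 s, if anything falls off the work surface, if the arm or the gripper's body presses on something with over 40 N, if the wrist force passes 120 N, or if a joint passes its speed limit or range.

### The arm

A 7-joint arm with a two-finger parallel gripper is mounted at the origin on the work surface. World frame = base frame: x ahead of the robot, y to its left, z up, the work surface at z = 0. Lengths are in m, angles in rad, forces in N, time in s.
With the tool pointing down it reaches from about 0.425 to 1.025 m from the base axis. Payload 9.4 kg.
Tool frame: the origin (TCP) lies on the mounting face of the last link; the fingertips stand 186 mm ahead of it and the grasp point (between the pads) lies 167 mm ahead of it (nose_length is the distance from the TCP to the fingertips, in m); z points along the fingers, y is the direction in which the jaws open and shut (so a half turn about z gives the same grasp; the last joint's range is limited). The gripper opens to 93 mm and grips with 3 to 60 N. Pads are 15 mm wide; open, the fingers measure 128 mm over their backs; the gripper's body (75 mm by 188 mm) begins 65 mm behind the grasp point.
Start: joints at [1.23, 0.599, -0.003, 1.599, 0.002, 0.943, -0.08], TCP at [0.189, -0.7, 0.405] pointing down, gripper open.
Joint ranges: [-2.57, 2.57], [-0.35, 1.97], [-1.29, 1.29], [0.11, 2.56], [-1.05, 4.19], [0.11, 1.86], [-2.63, 2.63]. Speed limits (rad/s): [2.22, 2.22, 3.01, 3.01, 3.14, 3.14, 3.14].

### API

Orientations are given as a rotation vector (axis times angle).
In Python, from bench import read_state, get_image, get_calibration, sign_off, nose_length gives the robot as it stands. The module is installed in compiled form; this text tells all that it offers.
- The arm moves only by the tool move_arm, never from a script. Its argument "plan" is one flat list of numbers, 6 for each row, row after row: the shift along the tool's x, y, z in m, then the turn, a rotation vector about the tool's x, y, z in degrees. In form: [x, y, z, rx, ry, rz, x, y, z, rx, ry, rz, ...]. A call has 1 to 12 rows; each row is the pose to reach, as a shift and turn from the pose measured when the call began, along the tool's axes at that moment; what a row does not reach only later rows make up. A row lasts 1/8 s, in which the tool goes at most 62.5 mm and 10.7 degrees, less where a joint would pass 70% of its speed; a pose out of reach is approached as far as the arm can. A call with a gripper value outside its range is refused whole. "hand" is the opening, from -1 (shut) to 1 (fully open), set as the call begins (left out, the last holds). The fingers move at their own pace and stop on an object; "newtons" is the grip in N (left out, the last holds). Time passes only in rows, so rows that repeat a pose let the fingers close. It gives the time, the measured TCP pose, the force and the opening at its end, in the units of the state.
- read_state(): the state, without advancing time (a new reading comes with each control period).
- get_image(name): name is "scene" or "top" or "wrist"; returns (picture, depth): 420x560x3 uint8, blue, green, red; 420x560 float32, m along the optical axis (not along the pixel's ray), 0 where there is no reading.
- get_calibration(name): a dict with "fx", "fy", "cx", "cy" (pixels), "xyz" and "orientation" of the camera in the world. Camera axes: x right, y down, z forward; pixel columns grow to the right and rows downward; lengths in m; the calibration is good to about 2 mm. A picture is of the moment at which its call begins: read the wrist's pose just before it. get_calibration takes no time and is no camera call; for the wrist camera it gives the pose at the moment of the call.
- sign_off(): hands the job in, once; it reports no verdict.
The state is a dict: "time": time; "joint_positions": joint angles; "joint_velocities": joint speeds; "joint_torque": joint torques, N m; "ee_pos": TCP position; "tcp_rot": TCP orientation; "force": force on the tool from outside, world axes, zero at the start; "ft_torque": the same for the moment, N m; "grip_width": finger opening in m.
Only numpy, scipy, OpenCV 4.12 (cv2) and the standard library are available. Lean on these libraries where they do the work, as an engineer would, in place of code of your own. Each camera call takes 0.05 s, during which the arm holds its last target. There are 200 camera calls.

## Working session

There is one attempt and no reset: what is moved stays moved. The work goes in short steps, Python scripts to look and compute and a tool call to move; the robot and the scene stay as the last step left them, time stands still between calls to the robot, and variables do not carry over. Pictures are saved under pics/ and viewed, about 8 in all and at most 12, crops included, and the job is handed in when it is done.

Besides the shell and the picture viewer there is one more tool, called as name(argument=value, ...), one argument or row to a line, values as JSON. move_arm: Moves the arm, as the interface text tells. Its arguments: {"type":"object","properties":{"plan":{"type":"array"},"hand":{"type":"number"},"newtons":{"type":"number"}},"required":["plan"]}

```bash
mkdir -p pics; python3 - <<'E'
from bench import *
import cv2,numpy as np
s=read_state();print(s['time'],s['ee_pos'],s['tcp_rot'],s['grip_width'],nose_length() if callable(nose_length) else nose_length)
for n in("scene","top"):
    p,d=get_image(n);cv2.imwrite(f"pics/{n}0.png",p);np.save(f"pics/{n}0.npy",d);print(n,get_calibration(n))
E
```

```text
0.0 [ 0.18899579 -0.6997218   0.40387388] [-3.11284018e+00 -4.13008031e-01  4.96874553e-04] 0.09265714395776592 0.1861
scene {'fx': 536.705691642522, 'fy': 536.705691642522, 'cx': 281.1612807717258, 'cy': 207.66109254191912, 'xyz': array([1.15497433, 0.42613198, 1.2496434 ]), 'orientation': array([-1.25293742, -2.53756179,  0.67255845])}
top {'fx': 533.1242294042373, 'fy': 533.1242294042373, 'cx': 274.07689542236994, 'cy': 203.5430383967405, 'xyz': array([ 0.50050453, -0.00213019,  1.39058099]), 'orientation': array([-2.17132202,  2.19550424, -0.08492333])}
```

View pics/top0.png

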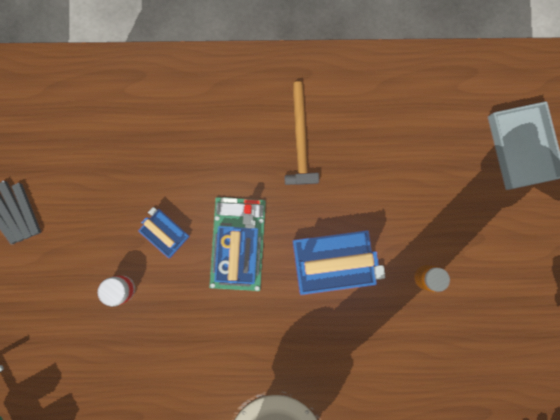

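View pics/scene0.png

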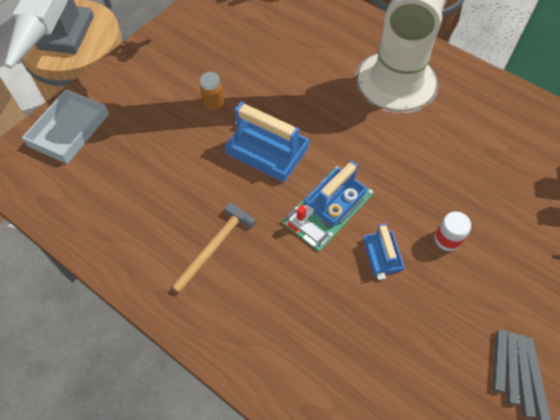

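Top view candidates: caddies at (163,233) small, (236,253) in the green dock, and (337,263) large. Red things: the knob at (250,209) and the tin at (115,290). I choose the docked caddy and its knob. Next I measure them and crop close.

```bash
cat > h.py <<'E'
import numpy as np,cv2
from scipy.spatial.transform import Rotation as R
from bench import *
def look(n):
    c=get_calibration(n); p,d=get_image(n); return p,d,c
def cast(c,uv,z):
    uv=np.atleast_2d(uv).astype(float)
    r=np.c_[(uv[:,0]-c['cx'])/c['fx'],(uv[:,1]-c['cy'])/c['fy'],np.ones(len(uv))]
    r=R.from_rotvec(c['orientation']).apply(r); o=np.array(c['xyz'])
    return o+r*((z-o[2])/r[:,2])[:,None]
def cloud(c,d):
    v,u=np.mgrid[:d.shape[0],:d.shape[1]]
    r=np.stack([(u-c['cx'])/c['fx'],(v-c['cy'])/c['fy'],np.ones(d.shape)],-1)*d[...,None]
    return R.from_rotvec(c['orientation']).apply(r.reshape(-1,3)).reshape(r.shape)+c['xyz']
def masks(p):
    h=cv2.cvtColor(p,cv2.COLOR_BGR2HSV); H,S,V=h[...,0],h[...,1],h[...,2]
    return dict(wood=(H>10)&(H<28)&(S>70)&(V>170), red=((H<6)|(H>174))&(S>170)&(V>110), green=(H>50)&(H<90)&(S>90))
E
python3 - <<'E'
from h import *
p=cv2.imread('pics/top0.png');d=np.load('pics/top0.npy');c=get_calibration('top')
m=masks(p);P=cloud(c,d)
g=m['green'].copy();g[:,:200]=0;g[:,275:]=0;g[:180]=0;g[300:]=0
pts=np.argwhere(g)[:,::-1].astype(np.float32)
W=cast(c,pts,0.01)[:,:2]
rect=cv2.minAreaRect((W*1000).astype(np.float32));print('green',rect,len(W));print(cv2.boxPoints(rect))
for k,z,(u0,u1,v0,v1) in(('wood',.115,(222,246,225,290)),('red',.085,(240,265,195,225))):
    q=np.zeros_like(g);q[v0:v1,u0:u1]=m[k][v0:v1,u0:u1]
    x=P[q];h=x[:,2];print(k,q.sum(),'z pct',np.percentile(h,[5,50,95,100]))
    t=q&(P[...,2]>z-.012)
    w=cast(c,np.argwhere(t)[:,::-1],z)[:,:2]
    print(k,t.sum(),cv2.minAreaRect((w*1000).astype(np.float32)),w.mean(0),P[t].mean(0))
for n,(u,v) in dict(jar=(436,280),tin=(114,291)).items(): print(n,P[v,u])
w=p[180:305,180:400];cv2.imwrite('pics/crop0.png',cv2.resize(w,None,fx=3.5,fy=3.5,interpolation=cv2.INTER_CUBIC))
E
```

```text
green ((503.30859375, 90.84847259521484), (124.6000747680664, 229.0645751953125), 85.85609436035156) 281
[[384.57382   36.987614]
 [613.03955   20.435001]
 [622.04333  144.70934 ]
 [393.57764  161.26195 ]]
wood 462 z pct [0.02521797 0.11311872 0.11791312 0.12332813]
wood 404 ((474.84039306640625, 93.11614990234375), (20.256258010864258, 112.45885467529297), 86.01960754394531) [0.47497147 0.09305471] [0.47495278 0.09314094 0.11385166]
red 60 z pct [0.00748837 0.08254702 0.08704447 1.39058099]
red 43 ((588.4951782226562, 60.450374603271484), (12.274200439453125, 17.241254806518555), 89.55923461914062) [0.58852585 0.06087585] [0.58657114 0.05954888 0.11446777]
jar [ 0.41041457 -0.39145878  0.1011989 ]
tin [0.39194189 0.3843183  0.08927253]
```

View pics/crop0.png

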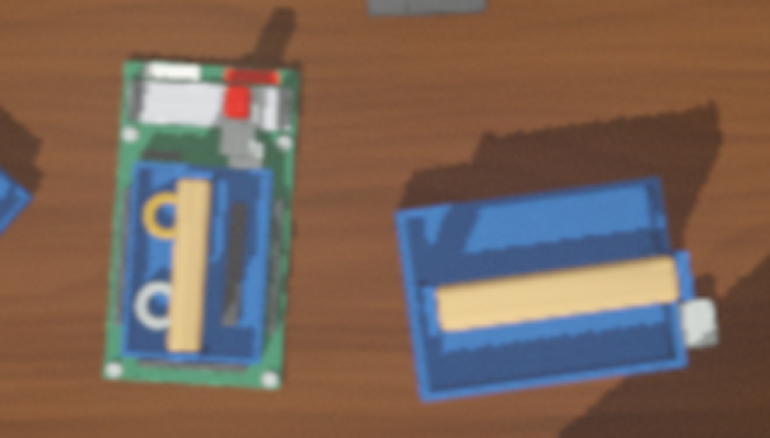

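The crop confirms it: docked caddy with knob at the red stripe (−y) end. The yaw is about −4°, the handle is at (0.475, 0.093) and the knob at (0.589, 0.061). Both the knob pinch and the handle grasp want the jaws along dock y.

```bash
cat >> h.py <<'E'
def togo(pos,yaw_deg):
    "shift in tool axes + turn (deg) to put TCP at pos, tool down with tool y along dock +-y"
    s=read_state();r=R.from_rotvec(s['tcp_rot']);best=None
    for f in(0,180):
        T=R.from_euler('z',yaw_deg+f,degrees=True)*R.from_euler('x',180,degrees=True)
        v=(r.inv()*T).as_rotvec(degrees=True)
        if best is None or np.linalg.norm(v)<np.linalg.norm(best): best=v
    print('now',s['time'],np.round(s['ee_pos'],4),'F',np.round(s['force'],1),'w',round(s['grip_width'],4))
    print('shift',np.round(r.inv().apply(np.array(pos)-s['ee_pos']),4),'turn',np.round(best,2),'q7',s['joint_positions'][6].round(2))
E
python3 - <<'E'
from h import *
togo([.589,.061,.38],-4.1);print(R.from_rotvec(read_state()['tcp_rot']).as_matrix().round(3))
E
```

```text
now 0.1 [ 0.189  -0.6998  0.404 ] F [ 0.9 -0.4 -0.4] w 0.0925
shift [ 0.5846 -0.6301  0.0247] turn [-0.08  0.02 19.22] q7 -0.08
[[ 0.965  0.261 -0.   ]
 [ 0.261 -0.965  0.001]
 [-0.    -0.001 -1.   ]]
```

move_arm(
  plan=[0.03,-0.032,0,0,0,1,0.072,-0.077,0,0,0,3,0.114,-0.122,0,0,0,5,0.156,-0.167,0,0,0,7,0.198,-0.212,0,0,0,9,0.24,-0.257,0,0,0,11,0.282,-0.302,0,0,0,13,0.324,-0.347,0,0,0,15,0.366,-0.392,0,0,0,17,0.408,-0.437,0,0,0,19,0.45,-0.482,0,0,0,19.2,0.492,-0.527,0,0,0,19.2],
  hand=1,
  newtons=15,
)

```text
time: 1.6
ee_pos: [0.5271, -0.0608, 0.4046]
tcp_rot: [-3.138, 0.112, 0.001]
force: [1.7, -0.1, 0.6]
grip_width: 0.0928
```

```bash
python3 -c "
from h import *
togo([.575,.061,.36],-4.1)"
```

```text
now 1.6 [ 0.5271 -0.0608  0.4046] F [ 1.7 -0.1  0.6] w 0.0928
shift [ 0.0391 -0.1248  0.0447] turn [-0.06  0.04  0.01] q7 -1.63
```

move_arm(
  plan=[0.015,-0.05,0.01,0,0,0,0.03,-0.1,0.025,0,0,0,0.039,-0.125,0.045,0,0,0,0.039,-0.125,0.045,0,0,0,0.039,-0.125,0.045,0,0,0],
)

```text
time: 2.22
ee_pos: [0.5747, 0.0602, 0.3598]
tcp_rot: [-3.139, 0.113, 0.002]
force: [0.5, -0.2, -0.1]
grip_width: 0.0929
```

```bash
python3 - <<'E'
from h import *
p,d,c=look('wrist');cv2.imwrite('pics/w1.png',p);np.save('pics/w1.npy',d)
m=masks(p);P=cloud(c,d)
for k,z in(('red',.085),('wood',.115)):
    t=(m[k]&(abs(P[...,2]-z)<.012)).astype(np.uint8)
    n,l,st,ce=cv2.connectedComponentsWithStats(t)
    for i in range(1,n):
        if st[i,4]>150:
            w=cast(c,np.argwhere(l==i)[:,::-1],z)[:,:2]
            print(k,st[i],np.median(P[l==i][:,2]),cv2.minAreaRect((w*1000).astype(np.float32)))
togo([.589,.061,.25],-4.1)
E
```

```text
red [266 180  22  30 639] 0.0854414701816597 ((592.3339233398438, 62.612186431884766), (16.368547439575195, 23.106159210205078), 85.8870849609375)
wood [ 232  282   29   55 1521] 0.11499698983579087 ((511.7056579589844, 91.41932678222656), (21.16241455078125, 47.47992706298828), 85.69408416748047)
wood [236 373  27  32 792] 0.11506501516670296 ((436.35858154296875, 96.7938461303711), (21.054773330688477, 32.24113082885742), 85.94424438476562)
now 2.275 [0.5747 0.0598 0.3601] F [ 0.6  0.1 -0.1] w 0.0928
shift [ 0.0142 -0.0022  0.1101] turn [-0.03  0.03 -0.09] q7 -1.85
```

View pics/w1.png

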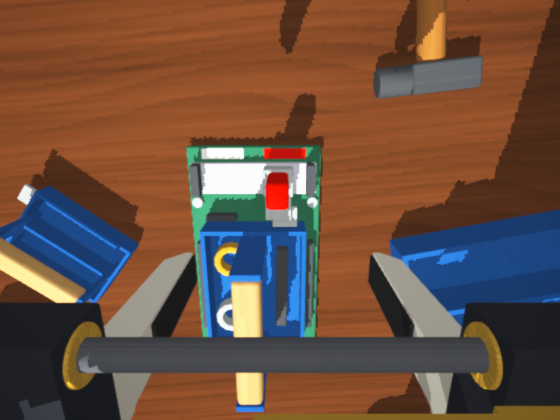

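Knob top at (278,191), measured at (0.592, 0.0626) with height 85 mm and size 16×23 mm, as described. The hammer, large caddy and small caddy are clear. Descend over the knob.

move_arm(
  plan=[0.016,-0.004,0.04,0,0,0,0.016,-0.004,0.08,0,0,0,0.016,-0.004,0.11,0,0,0,0.016,-0.004,0.126,0,0,0,0.016,-0.004,0.126,0,0,0],
)

```text
time: 2.9
ee_pos: [0.5908, 0.0618, 0.234]
tcp_rot: [-3.139, 0.116, 0.002]
force: [-0.5, -0.5, 0.4]
grip_width: 0.0929
```

move_arm(
  plan=[0,0,0,0,0,0,0,0,0,0,0,0,0,0,0,0,0,0,0,0,0,0,0,0,0,0,0,0,0,0,0,0,0,0,0,0],
  hand=-1,
  newtons=15,
)

```text
time: 3.65
ee_pos: [0.5908, 0.0619, 0.234]
tcp_rot: [-3.139, 0.116, 0.002]
force: [-0.8, -0.6, -0.1]
grip_width: 0.0375
```

Fingers are still closing.

move_arm(
  plan=[0,0,0,0,0,0,0,0,0,0,0,0,0,0,0,0,0,0,0,0,0,0,0,0],
)

```text
time: 4.15
ee_pos: [0.5908, 0.062, 0.2339]
tcp_rot: [-3.139, 0.116, 0.002]
force: [0.0, 1.5, -1.3]
grip_width: 0.0178
```

The 18 mm knob is pinched. Slide along dock +y (tool −y), stopping a little short of the expected stop.

move_arm(
  plan=[0,-0.006,0,0,0,0,0,-0.014,0,0,0,0,0,-0.022,0,0,0,0,0,-0.03,0,0,0,0,0,-0.038,0,0,0,0,0,-0.044,0,0,0,0,0,-0.048,0,0,0,0,0,-0.05,0,0,0,0,0,-0.05,0,0,0,0],
)

```text
time: 5.28
ee_pos: [0.5944, 0.1122, 0.2339]
tcp_rot: [-3.139, 0.115, 0.003]
force: [-1.7, 0.3, 1.2]
grip_width: 0.0179
```

move_arm(
  plan=[0,-0.002,0,0,0,0,0,-0.003,0,0,0,0,0,-0.004,0,0,0,0,0,-0.005,0,0,0,0,0,-0.005,0,0,0,0],
)

```text
time: 5.9
ee_pos: [0.5947, 0.1169, 0.2339]
tcp_rot: [-3.139, 0.116, 0.003]
force: [-1.8, -3.7, 2.8]
grip_width: 0.0179
```

move_arm(
  plan=[0,-0.001,0,0,0,0,0,-0.002,0,0,0,0,0,-0.003,0,0,0,0,0,-0.004,0,0,0,0,0,-0.004,0,0,0,0],
)

```text
time: 6.52
ee_pos: [0.5949, 0.1177, 0.2339]
tcp_rot: [3.136, -0.12, -0.004]
force: [-1.3, -13.2, 3.4]
grip_width: 0.0181
```

The force has risen to 13 N and the motion has stalled, so this is the end stop. Release and look.

move_arm(
  plan=[0,0,0,0,0,0,0,0,0,0,0,0,0,0,0,0,0,0,0,0,0,0,0,0,0,0,0,0,0,0,0,0,0,0,0,0,0,0,0,0,0,0],
  hand=1,
)

```text
time: 7.4
ee_pos: [0.595, 0.1177, 0.2339]
tcp_rot: [3.136, -0.12, -0.004]
force: [0.3, -0.2, -0.1]
grip_width: 0.0834
```

move_arm(
  plan=[0,0,-0.03,0,0,0,-0.015,0,-0.07,0,0,0,-0.02,0.02,-0.11,0,0,0,-0.02,0.02,-0.126,0,0,0,-0.02,0.02,-0.126,0,0,0,-0.02,0.02,-0.126,0,0,0],
)

```text
time: 8.15
ee_pos: [0.5737, 0.1004, 0.3587]
tcp_rot: [3.135, -0.119, -0.007]
force: [0.3, 0.6, -0.7]
grip_width: 0.0931
```

```bash
python3 - <<'E'
from h import *
p,d,c=look('wrist');cv2.imwrite('pics/w2.png',p)
m=masks(p);P=cloud(c,d)
for k,z in(('red',.085),('wood',.115)):
    t=(m[k]&(abs(P[...,2]-z)<.012)).astype(np.uint8)
    n,l,st,ce=cv2.connectedComponentsWithStats(t)
    for i in range(1,n):
        if st[i,4]>150:
            w=cast(c,np.argwhere(l==i)[:,::-1],z)[:,:2]
            print(k,st[i],np.median(P[l==i][:,2]),cv2.minAreaRect((w*1000).astype(np.float32)))
togo([.4765,.0935,.36],-4.1)
E
```

```text
red [247 174  23  30 647] 0.08535377108394099 ((596.5670166015625, 115.374267578125), (16.982479095458984, 22.91046905517578), 84.97760772705078)
wood [ 283  277   29   60 1665] 0.11496798216350698 ((509.747314453125, 92.2503890991211), (21.11820411682129, 51.50638198852539), 85.69538879394531)
wood [284 373  26  28 709] 0.11498089089753805 ((434.52288818359375, 97.26631927490234), (20.7603759765625, 28.040443420410156), 85.74669647216797)
now 8.2 [0.5737 0.1004 0.3585] F [ 0.4  0.4 -0.3] w 0.0927
shift [-0.0964  0.0142 -0.001 ] turn [ 0.24  0.27 -0.25] q7 -1.91
```

View pics/w2.png

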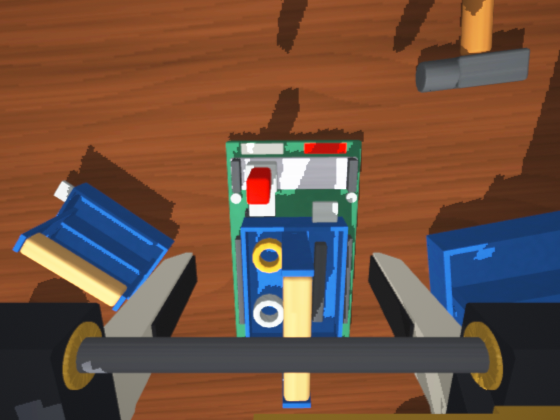

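The knob is against the white-end stop (53 mm travelled, dock y = +30), and the tab at (325,212) is free. Now over the handle and down.

move_arm(
  plan=[-0.03,0.005,0,0.2,0.3,-0.2,-0.07,0.01,0,0.2,0.3,-0.2,-0.096,0.014,0,0.2,0.3,-0.2,-0.096,0.014,0.02,0.2,0.3,-0.2,-0.096,0.014,0.05,0.2,0.3,-0.2,-0.096,0.014,0.075,0.2,0.3,-0.2,-0.096,0.014,0.09,0.2,0.3,-0.2,-0.096,0.014,0.09,0.2,0.3,-0.2,-0.096,0.014,0.09,0.2,0.3,-0.2],
)

```text
time: 9.32
ee_pos: [0.4765, 0.0935, 0.2688]
tcp_rot: [3.139, -0.113, -0.0]
force: [0.4, -1.2, 0.8]
grip_width: 0.0929
```

```bash
python3 -c "
from h import *
togo([.477,.0938,.268],-4.1)"
```

```text
now 9.325 [0.4765 0.0935 0.2688] F [ 0.4 -1.2  0.8] w 0.0929
shift [ 0.0005 -0.0003  0.0008] turn [ 0.06  0.01 -0.04] q7 -1.96
```

move_arm(
  plan=[0,0,0,0,0,0,0,0,0,0,0,0,0,0,0,0,0,0,0,0,0,0,0,0,0,0,0,0,0,0,0,0,0,0,0,0,0,0,0,0,0,0,0,0,0,0,0,0,0,0,0,0,0,0,0,0,0,0,0,0],
  hand=-1,
  newtons=50,
)

```text
time: 10.58
ee_pos: [0.4766, 0.0939, 0.2689]
tcp_rot: [3.139, -0.113, 0.0]
force: [0.1, 3.9, -1.4]
grip_width: 0.022
```

move_arm(
  plan=[0,0,0,0,0,0,0,0,-0.002,0,0,0,0,0,-0.005,0,0,0,0,0,-0.008,0,0,0,0,0,-0.01,0,0,0,0,0,-0.01,0,0,0,0,0,-0.01,0,0,0],
)

```text
time: 11.45
ee_pos: [0.4766, 0.0939, 0.2789]
tcp_rot: [3.139, -0.113, 0.0]
force: [-0.0, -0.1, -8.3]
grip_width: 0.0219
```

```bash
cat > tilt.py <<'E'
from h import *
import sys
s=read_state();print(s['time'],s['ee_pos'].round(4),'F',s['force'].round(1),'M',s['ft_torque'].round(2),s['grip_width'])
p,d,c=look('wrist');cv2.imwrite(sys.argv[1],p)
P=cloud(c,d);m=masks(p)['wood']&(P[...,2]>.1)
m[:200]=0
m=cv2.erode(m.astype(np.uint8),np.ones((5,5)))
n,l,st,ce=cv2.connectedComponentsWithStats(m)
for i in range(1,n):
    x=P[l==i]
    if len(x)>200 and abs(x[:,1].mean()-.094)<.03: print('bar',x.mean(0).round(4),len(x))
E
python3 tilt.py pics/w3.png
```

```text
11.45 [0.4766 0.0939 0.2789] F [-0.  -0.1 -8.3] M [ 0.01 -0.    0.04] 0.021855680786110332
bar [0.4933 0.0915 0.1257] 5663
bar [0.4298 0.0963 0.1257] 905
```

View pics/w3.png

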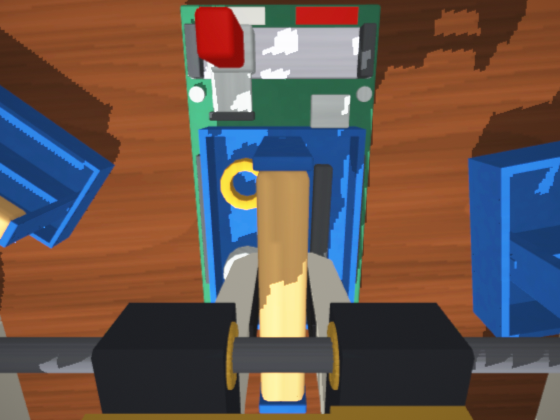

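Handle at (283,285) held; both bar ends at 0.1257 m, so level; load 8.3 N. All pieces are visible (brass (240,185), steel (240,262), punch (322,215)). Lift 130 mm.

move_arm(
  plan=[0,0,-0.004,0,0,0,0,0,-0.012,0,0,0,0,0,-0.024,0,0,0,0,0,-0.038,0,0,0,0,0,-0.053,0,0,0,0,0,-0.068,0,0,0,0,0,-0.083,0,0,0,0,0,-0.098,0,0,0,0,0,-0.112,0,0,0,0,0,-0.122,0,0,0,0,0,-0.128,0,0,0,0,0,-0.13,0,0,0],
)

```text
time: 13.0
ee_pos: [0.4765, 0.0939, 0.409]
tcp_rot: [3.139, -0.113, 0.0]
force: [0.3, -0.5, -7.2]
grip_width: 0.0216
```

move_arm(
  plan=[0,0,0,0,0,0,0,0,0,0,0,0,0,0,0,0,0,0,0,0,0,0,0,0,0,0,0,0,0,0,0,0,0,0,0,0,0,0,0,0,0,0,0,0,0,0,0,0,0,0,0,0,0,0,0,0,0,0,0,0,0,0,0,0,0,0,0,0,0,0,0,0],
)

```text
time: 14.5
ee_pos: [0.4765, 0.0939, 0.409]
tcp_rot: [3.139, -0.113, 0.0]
force: [-0.6, -0.3, -7.7]
grip_width: 0.0214
```

move_arm(
  plan=[0,0,0,0,0,0,0,0,0,0,0,0,0,0,0,0,0,0,0,0,0,0,0,0,0,0,0,0,0,0,0,0,0,0,0,0,0,0,0,0,0,0,0,0,0,0,0,0],
)

```text
time: 15.5
ee_pos: [0.4765, 0.0939, 0.409]
tcp_rot: [3.139, -0.113, 0.0]
force: [-0.0, -0.3, -7.0]
grip_width: 0.0217
```

```bash
python3 tilt.py pics/w4.png; python3 -c "
from h import *
p,d,c=look('scene');cv2.imwrite('pics/s4.png',p)
p,d,c=look('top');P=cloud(c,d);print(P[280,436],P[291,114])"
```

```text
15.5 [0.4765 0.0939 0.409 ] F [-0.  -0.3 -7. ] M [0.04 0.03 0.02] 0.021726238568997493
bar [0.4951 0.0912 0.2559] 5333
bar [0.4303 0.0963 0.2563] 913
[ 0.41036791 -0.39166044  0.10053105] [0.39205298 0.38392286 0.09060411]
```

View pics/w4.png

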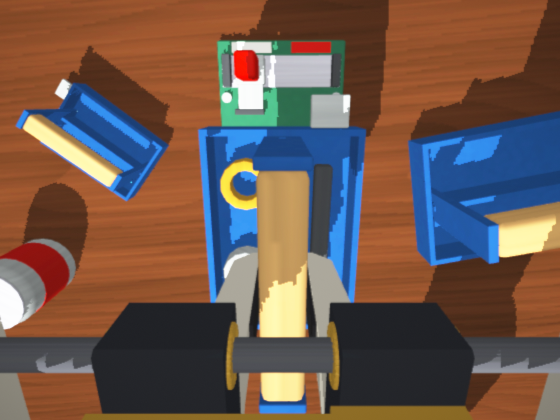

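View pics/s4.png

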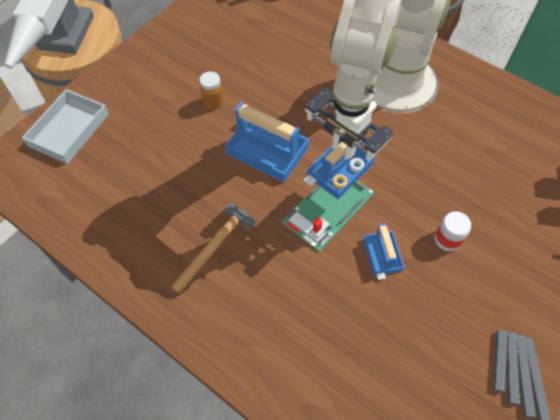

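The caddy is level with its underside about 0.151 m up. The knob at (245,65) is still at the white end, all three pieces are in the tray, and the jar (210,90), tin (453,232) and hammer (240,215) have not moved. Handing in.

```bash
python3 -c "
from bench import *
print(sign_off())"
```

```text
the job is handed in; nothing more can be done
None
```

I slid the lock to its open stop, then gripped the caddy by its handle and lifted it straight up. I handed the job in at about 15.7 s while still holding it; the interface gave no verdict.

- **Lock:** I pinched the knob and slid it until it stalled at 13 N. The camera put the knob at dock y = +30 mm, 53 mm from where it started. That is 60 mm on the slide if it began at about 7 mm, my estimate. The knob is still at the white end in the last picture.
- **Caddy:** I held it still for about 2.5 s before handing in. Its underside was about 15.1 cm above the bench and the two ends of the handle were within 0.4 mm in height. The load read 7–8 N, the grip was set to 50 N, and it was directly above the dock.
- **Pieces and bystanders:** Both collars and the punch are visible in the tray. By depth, the jar and tin are where they were to within 1 mm. I judged the hammer by eye only, and it looks unmoved.

No check failed. The one small disagreement was that the top and wrist cameras differed by 2–4 mm in x on the knob and handle, and I aimed between them.

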